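# Stand a dauber in the vial and show it to the bench camera in the mirror

### The arm

A 6-joint arm with a two-finger parallel gripper is mounted at the origin on the work surface. World frame = base frame: x ahead of the robot, y to its left, z up, the work surface at z = 0. Lengths are in mm, angles in rad, forces in N, time in s.
With the tool pointing down it reaches from about 350 to 775 mm from the base axis. Payload 7.3 kg.
Tool frame: the origin (TCP) lies midway between the tips of the shut fingers; the grasp point (between the pads) lies 19 mm behind it; z points along the fingers, y is the line along which they close (so a half turn about z gives the same grasp; the last joint's range is limited). The gripper opens to 92 mm and grips with 3 to 60 N. Pads are 19 mm wide; open, the fingers measure 130 mm over their backs; the gripper's body (75 mm by 190 mm) begins 47 mm behind the grasp point.
Start: joints at [-1.405, 0.342, 1.524, -0, 1.275, -0.146], TCP at [161.078, -499.699, 226.741] pointing down, gripper open.
Joint ranges: [-2.53, 2.53], [-0.77, 2.02], [0.04, 2.7], [-1, 4.14], [0.28, 2.66], [-3.11, 3.11]. Speed limits (rad/s): [2.57, 2.57, 3.14, 3.14, 3.14, 3.14].

### API

Orientations are given as [roll, pitch, yaw] about the fixed x, y, z axes, in that order (R = Rz(yaw) Ry(pitch) Rx(roll)).
In Python, from plant import * gives the robot as it stands.
- The arm moves only by the tool step_arm, never from a script. Its argument "deltas" is one flat list of numbers, 5 for each row, row after row: the shift along the world's x, y, z in mm, then the turn about the world's z in degrees, then the finger opening in mm, from 0 to 91.8. In form: [tx, ty, tz, turn, gripper, tx, ty, tz, turn, gripper, ...]. A call has exactly 10 rows; each row shifts and turns the commanded pose from where the row before left it; what a row does not reach is not made up. A row lasts 1/8 s, in which the tool goes at most 62.5 mm and 10.7 degrees, less where a joint would pass 70% of its speed; a pose out of reach is approached as far as the arm can. A call is refused whole if a number of a shift passes 62.5 or a number of a turn 10.7, either way. A call with a gripper value outside its range is refused whole. The fingers move at their own pace and stop on an object; the grip force is fixed at half the most. Time passes only in rows, so rows that do not move let the fingers close, or fill a call up. It gives the time, the measured TCP pose, the force, the opening and the grip force at its end, in the units of the state.
- get_obs(): the state, without advancing time (a new reading comes with each control period).
- capture(name): name is "scene" or "top" or "wrist"; returns the picture (384x512x3 uint8, red, green, blue); there is no depth.
- camera_params(name): a dict with "mtx" (3x3 intrinsics, pixels), "k1" (the pictures are not rectified: a ray, as slopes to the right and down, at radius r is drawn at 1 + k1 r^2 times it, then the intrinsics apply), "rvec" (rotation vector, rad) and "tvec" (3), from world to camera coordinates, as OpenCV has them. Camera axes: x right, y down, z forward; pixel columns grow to the right and rows downward; lengths in mm; the calibration is good to about 2 mm. A picture is of the moment at which its call begins: read the wrist's pose just before it. camera_params takes no time and is no camera call; for the wrist camera it gives the pose at the moment of the call.
- close_job(): hands the job in; it is judged then, once.
The state is a dict: "time": time; "joint_positions": joint angles; "dq": joint speeds; "tau": joint torques, N m; "tool_pos": TCP position; "tcp_rot": TCP orientation; "contact_force": force on the tool from outside, world axes, zero at the start; "moment": the same for the moment, N m; "grip_width": finger opening in mm; "finger_force": force on a finger pad.
Only numpy, scipy, OpenCV 4.12 (cv2) and the standard library are available. Lean on these libraries where they do the work, as an engineer would, in place of code of your own. Each camera call takes 0.05 s, during which the arm holds its last target. There are 200 camera calls.

### The job

Take the dauber with the straight cylindrical head out of the wooden rack, push its thin stem down into the narrow vial on the round stand until the head sits on the rim, and let go of it. Then grip the black tab on top of the sprung mirror and turn the mirror until the bench camera sees the dauber's head in the middle of the mirror, and finish while still holding the mirror at that angle, since it springs back when let go. Leave everything else where it is.

Things in the scene. Friction and masses are not known exactly. Their poses are not given: they have to be found in the camera images.
- dauber: The dauber to check, in one of the rack's three holes, told from the other two by its head: a white upright cylinder 18 mm in diameter, 40 mm tall (the others have balls). Below it a steel stem 6 mm thick and 55 mm long, tapering to 2.4 mm over the last 4 mm. About 30 g. Origin: the stem's tip; z up the stem to the head (head's underside at 55 mm, top at 95 mm).
- dauber_head (a point): Centre of the dauber's cylindrical head, 75 mm above the stem's tip; the marker that the camera must see.
- rack: Fixed block of light wood, 60 mm (its x) by 160 mm (its y) and 60 mm high, with three upright through holes 9.5 mm wide along its y axis at -55, 0 and +55 mm. The daubers' heads rest on its top, stems loose in the holes. Origin: centre of the underside, on the table. The head is free on the two sides along the rack's x.
- vial_stand: Fixed dark steel round foot, 80 mm in diameter, carrying a clear upright vial 22 mm in outer diameter with its rim 85 mm above the table. Origin: centre of the underside. Its bore is 9 mm wide and 59 mm deep, so the stem goes in fully and the head then sits on the rim.
- vial_mouth (a point): Centre of the vial's open mouth, at rim height (85 mm), z up.
- rig: Fixed rig: an aluminium bar, the mirror's round foot near one end, a black bench camera on a post near the other. Origin: on the table under the mirror's upright axis. The camera lies in the direction -30 degrees from the rig's x (towards -y) and points at the mirror. Lens, mirror centre and a seated dauber's head are all 105 mm above the table.
- pointer: Flat brass pointer, 80 mm long with a diamond tip, under the mirror, 30 mm above the table; geared to the mirror, it turns twice as far and shows where the camera looks by way of the mirror. At rest the mirror faces -20 degrees from the rig's x; it turns only clockwise seen from above, to 1.6 rad; 0.5 to 1.1 rad are needed. A weak spring (0.07 N m at 1 rad) swings the mirror back.
- lens (a point): Front of the bench camera's lens, 190 mm from the mirror's axis, 105 mm above the table.
- mirror: Sprung mirror with its tab. Origin: middle of the mirror's face, 105 mm up, on its upright turning axis. An upright plate 66 mm wide, 70 mm tall (top edge 140 mm up), 8 mm thick. x: square out of the reflecting face (z up). The camera sees the head in its middle when this x halves the angle between the directions to the lens and to the head.
- tab (a point): Centre of the black grip tab, 160 mm above the table: it stands upright on the mirror's top edge, on the turning axis, 10 mm thick (along the mirror's x), 30 mm wide (along its y), 40 mm tall, from 140 to 180 mm above the table, and turns with the mirror. The point's axes are the mirror's.
- sightline (a point): The line on which the camera looks after reflection in the middle of the mirror. Origin: the mirror's centre; x along the reflected line of sight (as the brass pointer points), z up. What lies on this x axis is what the camera sees in the middle of the mirror.
- ball_a: A dauber with a round 26 mm white ball on the same stem, standing in another hole of the rack, its top 82 mm above its tip. Leave it. Origin: tip of its stem.
- ball_b: The same as ball_a, in the remaining hole. Leave it.
- label_roll: Loose paper roll lying flat, 100 mm in diameter, 60 mm tall. Leave it. Origin: centre of its underside.
- jar: Loose closed jar, 60 mm in diameter, 85 mm tall. Leave it. Origin: centre of its underside.
- dish: Loose low steel dish, 90 mm wide, 28 mm tall. Leave it. Origin: centre of its underside.
- driver: Loose screwdriver lying on the table. Leave it. Origin: on the table under its middle.
- small_carton: Loose small carton, 80 x 110 x 50 mm tall. Leave it. Origin: centre of its underside.

How it is judged (in metres and radians):
On the way, in this order (a step that is already met when the one before it is completed fails the run):
1. the dauber stands in the vial, its head on the rim, let go (horizontal distance between dauber_head and vial_mouth below 0.005 m and z of dauber_head in the frame of vial_mouth between 0.015 and 0.0235 m and angle between dauber's own z axis and vertical below 0.1 rad and contact force between the fingers and dauber below 0.05 N), for 0.2 s.
2. the gripper holds the mirror by its tab so that the camera sees the dauber's head in the middle (y of dauber_head in the frame of sightline between -0.025 and 0.025 m and x of dauber_head in the frame of sightline above 0.05 m and contact force between the fingers and mirror above 1 N), for 0.2 s.
At the end, for the whole second after the job is handed in: The dauber stands let go in the vial, head within 5 mm of its axis, tilt under 0.1 rad, underside under 3.5 mm above the rim. The fingers still hold the mirror (over 1 N), the mirror is still (under 0.1 rad/s), and the reflected line of sight passes within 25 mm of the head's centre (all of step 1 and all of step 2 and angular speed of mirror below 0.1 rad/s); the arm keeps its last pose, push and grip.
It fails at once if one of the other things (the two ball daubers, roll, jar, dish, screwdriver, small carton) is moved by more than 30 mm (distance of any of ball_a, ball_b, label_roll, jar, dish, driver, small_carton from where it was at the start of the episode above 0.03 m).
It also fails if it takes over 51 s, if anything falls off the work surface, if the arm or the gripper's body presses on something with over 40 N, if the wrist force passes 120 N, or if a joint passes its speed limit or range.

## Working session

There is one attempt and no reset: what is moved stays moved. The work goes in short steps, Python scripts to look and compute and a tool call to move; the robot and the scene stay as the last step left them, time stands still between calls to the robot, and variables do not carry over. Pictures are saved under pics/ and viewed, at most 10 in all, crops included, and the job is handed in when it is done.

Besides the shell and the picture viewer there is one more tool, called after "Call:" as name(argument=value, ...) on one line, values as JSON. step_arm: Moves the arm, as the interface text tells. Its arguments: {"type":"object","properties":{"deltas":{"type":"array","items":{"type":"number"}}},"required":["deltas"]}

```bash
mkdir -p pics; ls
cat > h.py <<'E'
from plant import *
import numpy as np, cv2
def cam(n):
    p=camera_params(n); R=cv2.Rodrigues(np.array(p["rvec"],float))[0]; t=np.array(p["tvec"],float).ravel()
    return np.array(p["mtx"],float),float(p["k1"]),R,t
def ray(c,uv):
    K,k1,R,t=c; d=np.array([(uv[0]-K[0,2])/K[0,0],(uv[1]-K[1,2])/K[1,1]]); x=d.copy()
    for _ in range(30): x=d/(1+k1*(x@x))
    return -R.T@t, R.T@np.array([x[0],x[1],1.])
def onplane(c,uv,z):
    o,d=ray(c,uv); return o+d*(z-o[2])/d[2]
def tri(*cu):
    A=np.zeros((3,3));b=np.zeros(3);L=[]
    for c,uv in cu:
        o,d=ray(c,uv); d=d/np.linalg.norm(d);P=np.eye(3)-np.outer(d,d);A+=P;b+=P@o;L.append((P,o))
    x=np.linalg.solve(A,b); return x,[round(float(np.linalg.norm(P@(x-o))),2) for P,o in L]
def proj(c,X):
    K,k1,R,t=c; p=R@np.array(X,float)+t; s=p[:2]/p[2]; s=s*(1+k1*(s@s)); return np.array([K[0,0]*s[0]+K[0,2],K[1,1]*s[1]+K[1,2]])
def save(n,f):
    im=capture(n); cv2.imwrite('pics/'+f,im[:,:,::-1]); return im
E
python3 - <<'E'
from h import *
a=save('scene','s0.png');b=save('top','t0.png');c=save('wrist','w0.png')
cv2.imwrite('pics/st.png',cv2.resize(np.vstack([a,b])[:,:,::-1],None,fx=.78,fy=.78))
for n in('scene','top','wrist'):
    c=cam(n);print(n,c[0].tolist(),c[1],(-c[2].T@c[3]).round(),c[2].round(3).tolist())
print(get_obs())
E
```

```text
pics
scene [[455.10257585268147, 0.0, 254.4465594498309], [0.0, 455.10257585268147, 192.7585829014398], [0.0, 0.0, 1.0]] -0.013895051906182404 [1319. -128.  969.] [[0.228, 0.974, -0.011], [0.732, -0.179, -0.657], [-0.642, 0.142, -0.754]]
top [[487.1912801901301, 0.0, 252.3454481548081], [0.0, 487.1912801901301, 185.55029307626035], [0.0, 0.0, 1.0]] 0.031113599240216727 [ 287.   58. 1485.] [[-0.004, -1.0, -0.005], [-0.979, 0.004, -0.205], [0.205, 0.004, -0.979]]
wrist [[345.0225000802293, 0.0, 256.5537344387165], [0.0, 345.0225000802293, 189.7600810224771], [0.0, 0.0, 1.0]] -0.10756595858849256 [ 235. -476.  383.] [[0.307, -0.952, -0.001], [-0.912, -0.294, 0.285], [-0.271, -0.086, -0.959]]
{'time': 0.15, 'joint_positions': array([-1.40498886e+00,  3.42542799e-01,  1.52472942e+00,  1.57547316e-05,
        1.27536431e+00, -1.45996853e-01]), 'dq': array([ 7.57213539e-04, -1.50285947e-03, -2.64663744e-03,  9.79253154e-05,
        1.25579916e-03, -2.26227865e-04]), 'tau': array([ 1.07991709e-03, -4.31469512e+01, -2.44354337e+01,  7.18088611e-02,
        5.37352706e-02, -8.66280197e-05]), 'tool_pos': array([ 161.04131435, -499.41543152,  226.23871894]), 'tcp_rot': array([-3.14056208e+00, -1.66768182e-04,  3.11799634e-01]), 'contact_force': array([-0.12640074, -0.18063315,  0.26292093]), 'moment': array([-0.01104163, -0.0233112 ,  0.01004159]), 'finger_force': 0.0, 'grip_width': 91.92836346503498}
```

View pics/t0.png

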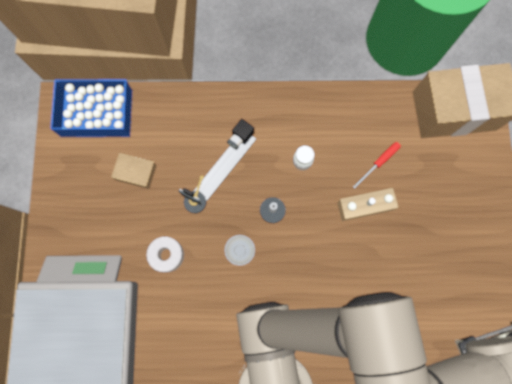

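View pics/s0.png

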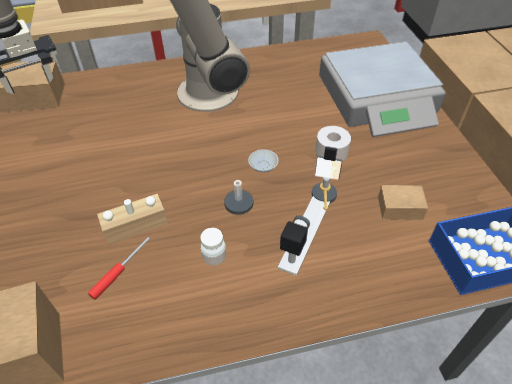

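The top view shows the rack at about (369,203) with its three heads, the vial stand at (272,209), the mirror at (193,199) and the bench camera at (242,131). In the scene view the heads are at (108,215), (129,206) and (151,201). The middle one is the cylinder.

Run:
```python
from h import *
s=cv2.imread('pics/s0.png');t=cv2.imread('pics/t0.png')
def crop(im,x,y,w,h,f): return cv2.resize(im[y:y+h,x:x+w],(w*f,h*f),interpolation=cv2.INTER_CUBIC)
A=crop(t,335,182,66,40,6);B=crop(t,175,115,66*1+15,100,5)[:, :400]
C=crop(s,95,190,75,50,5);D=crop(s,220,170,40,50,5);E_=crop(s,280,140,70,75,5);F=crop(t,255,190,36,36,5)
o=np.zeros((600,800,3),np.uint8)
def put(im,x,y): h=min(im.shape[0],600-y);w=min(im.shape[1],800-x);o[y:y+h,x:x+w]=im[:h,:w]
put(A,0,0);put(C,0,240);put(crop(t,178,170,40,46,5),400,0);put(E_,400,232);put(F,605,0);put(D,200,490) if 0 else None
put(D[:, :],0+375-375,490)
cv2.imwrite('pics/m1.png',o)
cs,ct=cam('scene'),cam('top')
# brass / white masks
for n,im,roi in(('top',t,(335,185,400,222)),('scene',s,(95,190,170,240))):
    x0,y0,x1,y1=roi;h=cv2.cvtColor(im,cv2.COLOR_BGR2HSV)[y0:y1,x0:x1]
    m=((h[:,:,1]<50)&(h[:,:,2]>165)).astype(np.uint8)
    _,_,st,ce=cv2.connectedComponentsWithStats(m)
    print(n,[(st[i].tolist(),(ce[i]+[x0,y0]).round(1).tolist()) for i in range(1,len(st)) if st[i,4]>8])
    wood=((h[:,:,1]>50)&(h[:,:,1]<115)&(h[:,:,2]>180)).astype(np.uint8)
    print(cv2.minAreaRect(np.argwhere(cv2.morphologyEx(wood,cv2.MORPH_CLOSE,np.ones((5,5))))[:,::-1].astype(np.float32)+[np.float32(x0),np.float32(y0)]) if wood.sum()>20 else 0)
```

```text
top [([18, 0, 5, 3, 11], [354.7, 185.9]), ([49, 8, 10, 10, 79], [388.5, 197.9]), ([32, 12, 9, 9, 61], [371.1, 201.0]), ([12, 16, 10, 10, 79], [351.6, 205.6])]
((370.1313781738281, 202.49868774414062), (21.425086975097656, 57.52842712402344), 78.11134338378906)
scene [([50, 6, 11, 11, 78], [149.9, 200.5]), ([29, 9, 10, 15, 85], [128.1, 205.8]), ([8, 20, 11, 11, 82], [107.6, 214.9])]
((128.61026000976562, 209.8863983154297), (21.708742141723633, 66.82515716552734), 70.70995330810547)
```

View pics/m1.png

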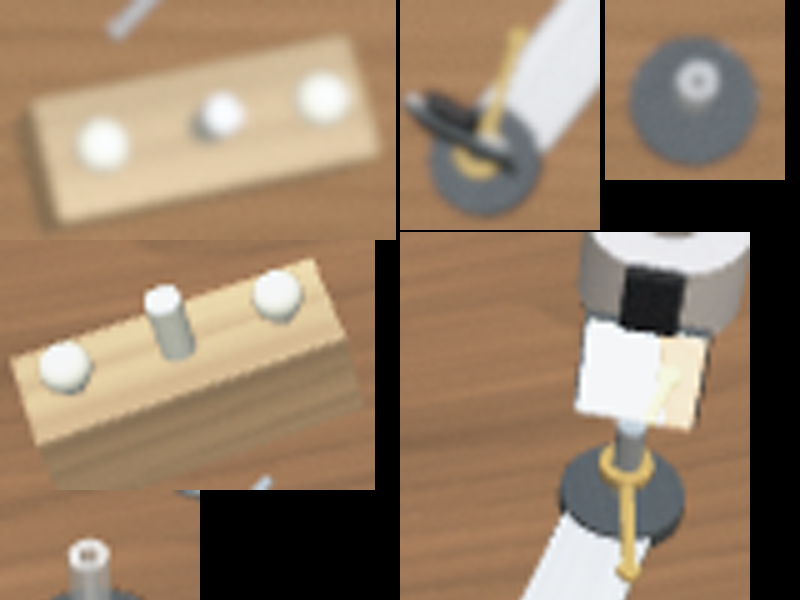

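Run:
```python
from h import *
cs,ct=cam('scene'),cam('top')
def T(n,a,b):
    x,e=tri((ct,a),(cs,b)); print(n,x.round(1),e); return x
T('head top',(371.5,200.5),(127.2,201.6))
b1=T('ballL',(351.6,205.7),(107.6,214.9));b2=T('ballR',(388.5,197.9),(149.9,200.5))
print('rack y dir deg',np.degrees(np.arctan2(*(b1-b2)[1::-1])),np.linalg.norm(b1-b2),(b1+b2)/2)
v=T('vial',(273.2,205.8),(237.6,182.6))
p=onplane(cs,(324.8,186.6),30);q=onplane(cs,(325,207.4),30)
print('axis scene',p,onplane(ct,(194.8,202),6)); print('tip',q,onplane(ct,(201,176.4),30))
print('tab top',onplane(cs,(330.4,147.2),180))
m=(p+onplane(ct,(194.8,202),6))/2
an=lambda d:np.degrees(np.arctan2(d[1],d[0]))
print('pointer',an(q-p),an(onplane(ct,(201,176.4),30)-m),'to vial',an(v-m),np.linalg.norm((v-m)[:2]))
# bench cam top-body centre in top view, bar ends
print('cam body',onplane(ct,(243,129),115), onplane(cs,(294,226),120))
for z in(60,):
  h=onplane(ct,(371.2,202),95);print(h)
```

```text
head top [ 532.  -279.7  100.1] [0.8, 0.8]
ballL [ 528.6 -285.8   50.9] [53.67, 53.67]
ballR [ 541.1 -271.6  119.7] [49.68, 49.68]
rack y dir deg -131.2009338658405 71.3366812521864 [ 534.84378545 -278.70581691   85.27189747]
vial [520.3   3.5  84.4] [0.15, 0.15]
axis scene [543.27388164 242.96431961  30.        ] [546.31650401 241.61683663   6.        ]
tip [613.89049547 219.23517178  30.        ] [621.61831637 221.29374173  30.        ]
tab top [544.19508479 240.84782069 180.        ]
pointer -18.573781521805508 -15.286404543072464 to vial -95.84557184074399 240.06377348748956
cam body [744.65924668  90.61227613 115.        ] [717.42047993  97.82613306 120.        ]
[ 528.53004562 -279.06131711   95.        ]
```

Call:
step_arm(deltas=[46, 27.5, 0, 10.5, 91.8, 46, 27.5, 0, 10.5, 91.8, 46, 27.5, 0, 10.5, 91.8, 46, 27.5, 0, 10.5, 91.8, 46, 27.5, 0, 10.5, 91.8, 46, 27.5, 0, 10.5, 91.8, 46, 27.5, 0, 10.5, 91.8, 46, 27.5, 0, 10.5, 91.8, 0, 0, 0, 0, 91.8, 0, 0, 0, 0, 91.8])

```text
time: 1.4
tool_pos: [528.6, -279.7, 226.2]
tcp_rot: [-3.141, -0.001, 1.777]
contact_force: [0.2, 0.1, -0.5]
grip_width: 92.0
finger_force: 0.0
```

Run:
```python
from h import *
c=cam('wrist');im=save('wrist','w1.png');o=get_obs();print(o['time'],o['tool_pos'],np.degrees(o['tcp_rot']),o['joint_positions'])
h=cv2.cvtColor(im,cv2.COLOR_RGB2HSV);m=((h[:,:,1]<50)&(h[:,:,2]>165)).astype(np.uint8)
_,_,st,ce=cv2.connectedComponentsWithStats(m)
print([(st[i].tolist(),ce[i].round(1).tolist()) for i in range(1,len(st)) if st[i,4]>150])
print('pred head top',proj(c,(530,-279.5,100)))
cs,ct=cam('scene'),cam('top')
b1,e1=tri((ct,(351.6,205.7)),(cs,(149.9,200.5)));b2,e2=tri((ct,(388.5,197.9)),(cs,(107.6,214.9)));print(b1,e1,b2,e2,(b1+b2)/2,np.degrees(np.arctan2(*(b1-b2)[1::-1])))
```

```text
1.45 [ 528.23746967 -280.16249779  226.45862771] [-1.79951960e+02 -2.00035879e-02  1.01766440e+02] [-6.15571094e-01  4.78027211e-01  1.31165474e+00 -3.84737502e-04
  1.35273765e+00 -8.20850965e-01]
[([419, 0, 47, 47, 986], [434.6, 24.8]), ([445, 0, 56, 37, 1687], [472.3, 15.5]), ([247, 103, 28, 29, 648], [260.6, 117.1]), ([317, 144, 45, 76, 452], [338.4, 180.8]), ([251, 174, 21, 22, 354], [260.8, 184.3]), ([248, 220, 26, 26, 536], [260.4, 232.4])]
pred head top [257.76312312 181.3822486 ]
[ 520.92806486 -226.64492423   76.71928684] [0.73, 0.73] [ 543.60489544 -334.60321822   77.15315687] [0.19, 0.19] [ 532.26648015 -280.62407122   76.93622185] 101.8626199320919
```

View pics/w1.png

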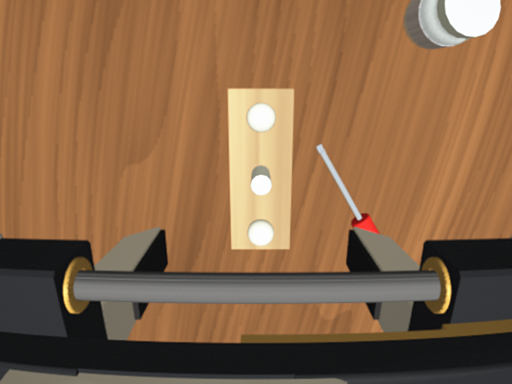

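Wrist view: the rack sits square between the fingers, the cylinder's top is at (260.8,184.3), and the balls are at (260.6,117) and (260.4,232).

Run:
```python
from h import *
c=cam('wrist')
for uv in((260.8,184.3),):print(onplane(c,uv,100))
for uv in((260.6,117.1),(260.4,232.4)):print(onplane(c,uv,75))
cs,ct=cam('scene'),cam('top')
print(tri((c,(260.8,184.3)),(ct,(371.5,200.5)),(cs,(127.2,201.6))))
```

```text
[ 532.75867185 -282.0613679   100.        ]
[ 521.58317892 -228.72958574   75.        ]
[ 544.12633829 -336.24595313   75.        ]
(array([ 532.33261852, -280.36020982,  100.70235914]), [1.5, 1.58, 0.09])
```

Call:
step_arm(deltas=[4, -1, -30, 0, 91.8, 0, 0, -40, 0, 91.8, 0, 0, -40, 0, 91.8, 0, 0, -30, 0, 60, 0, 0, -15, 0, 40, 0, 0, 0, 0, 25, 0, 0, 0, 0, 10, 0, 0, 0, 0, 10, 0, 0, 0, 0, 10, 0, 0, 0, 0, 10])

```text
time: 2.7
tool_pos: [533.2, -280.7, 72.1]
tcp_rot: [3.141, 0.0, 1.778]
contact_force: [-0.1, -0.2, -0.4]
grip_width: 26.2
finger_force: 0.0
```

Call:
step_arm(deltas=[0, 0, 0, 0, 5, 0, 0, 0, 0, 5, 0, 0, 0, 0, 5, 0, 0, 0, 0, 5, 0, 0, 5, 0, 5, 0, 0, 15, 0, 5, 0, 0, 30, 0, 5, 0, 0, 35, 0, 5, 0, 0, 25, 0, 5, 0, 0, 0, 0, 5])

```text
time: 3.95
tool_pos: [534.1, -281.4, 184.8]
tcp_rot: [3.138, 0.004, 1.778]
contact_force: [0.4, 0.1, -0.3]
grip_width: 17.3
finger_force: 30.0
```

Run:
```python
from h import *
o=get_obs();print(o['tool_pos'],o['tcp_rot'],o['contact_force'],o['grip_width'],o['finger_force'])
save('wrist','w2.png');im=save('scene','s2.png');t=save('top','t2.png')
a=im[130:240,90:200,::-1];b=t[140:250,320:430,::-1]
cv2.imwrite('pics/m2.png',cv2.resize(np.hstack([a,b]),None,fx=3.5,fy=3.5,interpolation=cv2.INTER_CUBIC))
```

```text
[ 534.14523815 -281.43145957  184.81479527] [3.13760325 0.00413012 1.77782772] [ 0.43501107  0.07307865 -0.31240437] 17.327992770781446 29.9904327315744
```

View pics/m2.png

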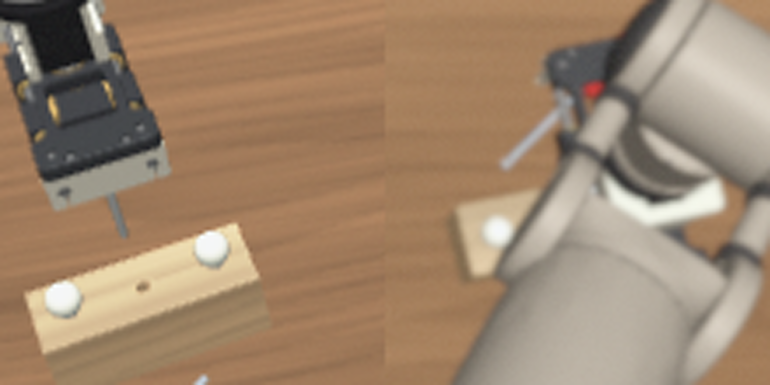

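The dauber is held, and its stem is visible below the gripper at scene ≈(125,197). The middle hole is empty and both balls are still in place. Next I'll carry it over the vial.

Call:
step_arm(deltas=[0, 15, 10, 0, 5, -2, 40, 8, 0, 5, -3, 50, 0, 0, 5, -3, 50, 0, 0, 5, -3, 50, 0, 0, 5, -3, 50, 0, 0, 5, 0, 30, 0, 0, 5, 0, 0, 0, 0, 5, 0, 0, 0, 0, 5, 0, 0, 0, 0, 5])

```text
time: 5.35
tool_pos: [519.0, 3.4, 199.6]
tcp_rot: [-3.141, 0.0, 1.777]
contact_force: [0.2, 0.3, -0.3]
grip_width: 16.9
finger_force: 30.0
```

Run:
```python
from h import *
o=get_obs();print(o['tool_pos'],o['tcp_rot'],o['contact_force'],o['grip_width'],o['finger_force'])
w=save('wrist','w3.png');im=save('scene','s3.png')
a=im[110:220,190:290,::-1];b=w[150:350,180:340,::-1]
cv2.imwrite('pics/m3.png',np.hstack([cv2.resize(a,(500,550),interpolation=cv2.INTER_CUBIC),cv2.resize(b[:,:],(300,375)) .repeat(1,0) if 0 else cv2.copyMakeBorder(cv2.resize(b,(300,375)),0,175,0,0,cv2.BORDER_CONSTANT)]))
for z in (85,): print('pred mouth wrist',proj(cam('wrist'),(520.3,3.5,85)),'scene',proj(cam('scene'),(520.3,3.5,85)))
```

```text
[519.03404939   3.40244181 199.64767857] [-3.14135860e+00  9.99086537e-05  1.77658095e+00] [ 0.18464049  0.33412622 -0.26489413] 16.915606060958318 29.9903649429325
pred mouth wrist [257.4092345  185.03246661] scene [237.54161758 182.43601906]
```

View pics/m3.png

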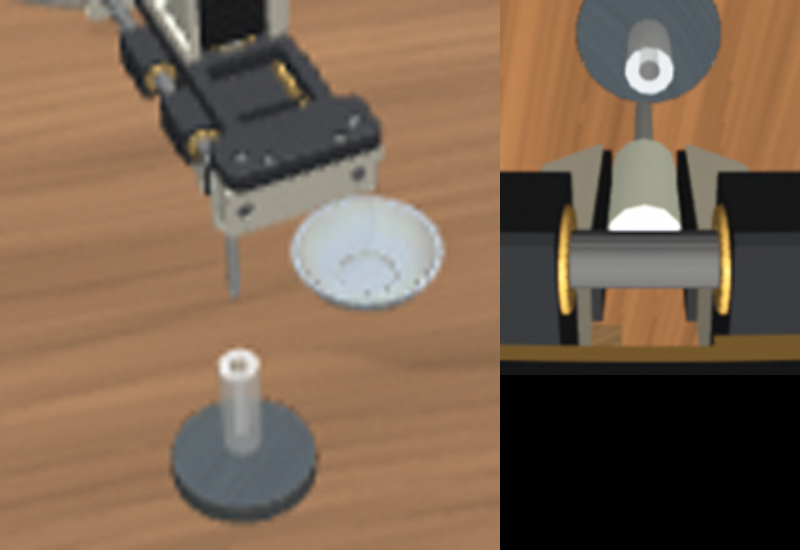

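Left, the scene view: stem tip at (236.4,168.4), vial mouth at (237.6,182.6). Right, the wrist view: mouth at (259.1,186.9), tip at (255.8,202.4). Next I'll triangulate both.

Run:
```python
from h import *
w,s,t=cam('wrist'),cam('scene'),cam('top')
print('tip',tri((w,(255.8,202.4)),(s,(236.4,168.4))))
print('mouth',tri((w,(259.1,186.9)),(s,(237.6,182.6))),tri((w,(259.1,186.9)),(t,(273.2,205.8))))
print('z-planes mouth w,s',onplane(w,(259.1,186.9),85),onplane(s,(237.6,182.6),85))
for z in(128,133): print('tip',z,onplane(w,(255.8,202.4),z),onplane(s,(236.4,168.4),z))
print('stem top w z~185',onplane(w,(256.4,221.6),170))
```

```text
tip (array([518.25690748,   4.07598112, 135.20695873]), [1.16, 1.16])
mouth (array([522.02192559,   2.9940456 ,  86.47707487]), [0.37, 0.37]) (array([520.96143224,   3.01441243,  86.26774706]), [1.01, 1.01])
z-planes mouth w,s [521.97968141   2.22793115  85.        ] [520.90836759   3.52993513  85.        ]
tip 128 [519.19748702   2.80532191 128.        ] [510.55525253   4.24265275 128.        ]
tip 133 [518.86494135   4.45991462 133.        ] [515.36204506   3.4567442  133.        ]
stem top w z~185 [519.13389853   5.27253383 170.        ]
```

Call:
step_arm(deltas=[2.5, -0.5, 0, 0, 5, 0, 0, 0, 0, 5, 0, 0, -15, 0, 5, 0, 0, -15, 0, 5, 0, 0, -8, 0, 5, 0, 0, -6, 0, 5, 0, 0, -6, 0, 5, 0, 0, -6, 0, 5, 0, 0, 0, 0, 5, 0, 0, 0, 0, 5])

```text
time: 6.7
tool_pos: [521.7, 3.8, 144.0]
tcp_rot: [3.141, 0.0, 1.778]
contact_force: [-0.3, -0.2, -0.1]
grip_width: 17.4
finger_force: 30.0
```

Run:
```python
from h import *
o=get_obs();print(o['tool_pos'],o['tcp_rot'],o['contact_force'],o['moment'],o['grip_width'])
w=save('wrist','w4.png');im=save('scene','s4.png')
a=im[120:220,190:290,::-1];b=w[150:350,180:340,::-1]
cv2.imwrite('pics/m4.png',np.hstack([cv2.resize(a,(450,450),interpolation=cv2.INTER_CUBIC),cv2.resize(b,(340,450))]))
```

```text
[521.74045034   3.77741663 143.95255295] [3.14108997e+00 1.77412949e-04 1.77788357e+00] [-0.29601633 -0.16617732 -0.09624483] [-0.00161033 -0.08472287  0.06001169] 17.355253717739355
```

View pics/m4.png

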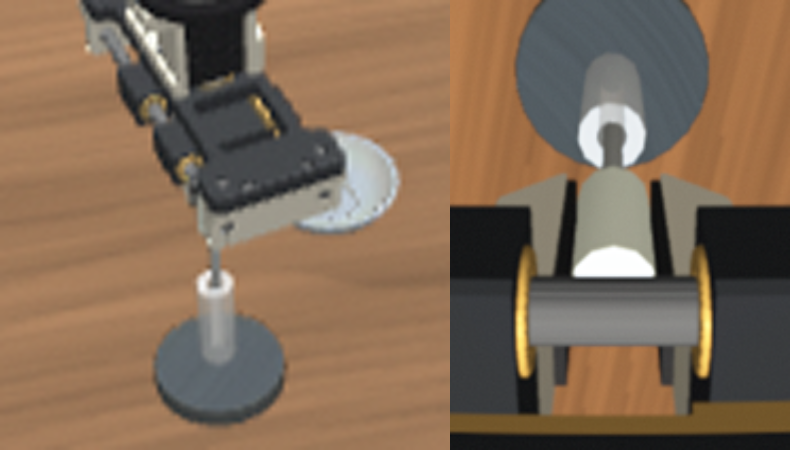

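The stem tip is inside the mouth and centred in both views, and there is no contact force. Descending further.

Call:
step_arm(deltas=[0, 0, -6, 0, 5, 0, 0, -6, 0, 5, 0, 0, -6, 0, 5, 0, 0, -6, 0, 5, 0, 0, -6, 0, 5, 0, 0, -6, 0, 5, 0, 0, -4, 0, 5, 0, 0, -2, 0, 5, 0, 0, 0, 0, 5, 0, 0, 0, 0, 5])

```text
time: 8.05
tool_pos: [521.7, 3.8, 101.9]
tcp_rot: [3.141, 0.0, 1.778]
contact_force: [0.1, 0.2, -0.9]
grip_width: 17.1
finger_force: 30.0
```

Call:
step_arm(deltas=[0, 0, -1, 0, 5, 0, 0, -1, 0, 5, 0, 0, -1, 0, 5, 0, 0, -1, 0, 5, 0, 0, 0, 0, 5, 0, 0, 0, 0, 5, 0, 0, 0, 0, 5, 0, 0, 0, 0, 5, 0, 0, 0, 0, 5, 0, 0, 0, 0, 5])

```text
time: 9.3
tool_pos: [521.6, 3.8, 97.7]
tcp_rot: [3.142, 0.0, 1.778]
contact_force: [-0.3, -0.9, -0.3]
grip_width: 17.0
finger_force: 30.0
```

Call:
step_arm(deltas=[0, 0, -0.5, 0, 5, 0, 0, -0.5, 0, 5, 0, 0, 0, 0, 5, 0, 0, 0, 0, 30, 0, 0, 0, 0, 40, 0, 0, 0, 0, 50, 0, 0, 0, 0, 50, 0, 0, 0, 0, 50, 0, 0, 0, 0, 50, 0, 0, 0, 0, 50])

```text
time: 10.55
tool_pos: [521.6, 3.8, 96.7]
tcp_rot: [3.142, 0.0, 1.778]
contact_force: [-0.2, -0.2, 0.1]
grip_width: 50.0
finger_force: 0.0
```

Run:
```python
from h import *
o=get_obs();print(o['tool_pos'],o['contact_force'],o['grip_width'],o['finger_force'])
```

```text
[521.56017756   3.80562791  96.73923256] [-0.24423069 -0.22073658  0.07904594] 50.031290192968854 0.0
```

Call:
step_arm(deltas=[0, 0, 15, 0, 50, 0, 0, 30, 0, 50, 0, 0, 50, 0, 50, 0, 0, 50, 0, 70, 4.5, 40, 0, -8, 91.8, 4.5, 50, 0, -8, 91.8, 4.5, 50, 0, -8, 91.8, 4.5, 50, 0, -8, 91.8, 5, 48, 0, -8, 91.8, 0, 0, 0, 0, 91.8])

```text
time: 11.8
tool_pos: [544.2, 244.8, 242.4]
tcp_rot: [3.141, -0.001, 1.083]
contact_force: [0.2, -0.6, 0.4]
grip_width: 91.7
finger_force: 0.0
```

Run:
```python
from h import *
o=get_obs();print(o['time'],o['tool_pos'],np.degrees(o['tcp_rot']),o['contact_force'],o['grip_width'])
w=save('wrist','w5.png');im=save('scene','s5.png')
a=im[110:240,210:350,::-1];b=w[130:350,100:420,::-1]
o=np.vstack([cv2.resize(w[:,:,::-1],(512,384)),cv2.copyMakeBorder(cv2.resize(a,(226,210),interpolation=cv2.INTER_CUBIC),0,0,0,286,cv2.BORDER_CONSTANT)])
cv2.imwrite('pics/m5.png',np.hstack([o[:384],cv2.copyMakeBorder(cv2.resize(a,(280,260),interpolation=cv2.INTER_CUBIC),0,124,0,0,cv2.BORDER_CONSTANT)]))
print('pred tab top wrist',proj(cam('wrist'),(544.5,242,180)))
```

```text
11.8 [544.18374348 244.80760172 242.4146666 ] [ 1.79981443e+02 -6.48416507e-02  6.20597514e+01] [ 0.17104375 -0.63847715  0.41781747] 91.70881870906459
pred tab top wrist [255.37808621 206.27810726]
```

View pics/m5.png

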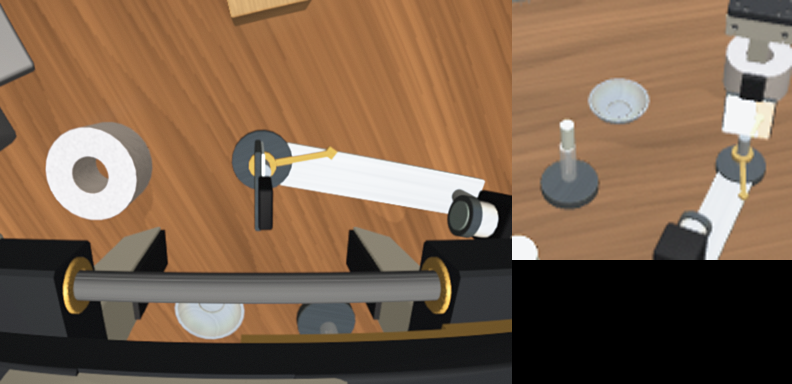

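The wrist view shows the black tab spanning x 256–272 and rows 176–230, the brass ring at (263,163), the pointer tip at (335,153) and the camera at right. The scene inset shows the dauber standing in the vial.

Run:
```python
from h import *
c=cam('wrist');im=cv2.imread('pics/w5.png');h=cv2.cvtColor(im,cv2.COLOR_BGR2HSV)
for r in range(172,236,6):
    x=np.where(h[r,240:290,2]<60)[0]+240; print(r,(x.min(),x.max(),len(x)) if len(x) else None, h[r,264].tolist())
# brass
m=cv2.inRange(h[140:185,235:345],(18,110,110),(30,255,255));
n,_,st,ce=cv2.connectedComponentsWithStats(m);print([(st[i].tolist(),(ce[i]+[235,140]).round(1)) for i in range(1,n) if st[i,4]>10])
# bar centreline
an=lambda d:np.degrees(np.arctan2(d[1],d[0]))
foot=onplane(c,(262,160),8);ring=onplane(c,(262.5,164),30);tip=onplane(c,(335,153),30)
print('foot',foot,'ring',ring,'tip',tip,'ptr bearing',an(tip-ring))
for uv in((264.5,215),(264.5,208)):print('tab top',onplane(c,uv,180))
lens=onplane(c,(463,215),105);print('lens?',lens,an(lens-ring),np.linalg.norm((lens-ring)[:2]))
print('vial',an(np.array([521.5,3.3,0])-ring))
```

```text
172 None [100, 3, 251]
178 (np.int64(258), np.int64(270), 13) [0, 43, 6]
184 (np.int64(258), np.int64(271), 14) [120, 18, 14]
190 (np.int64(258), np.int64(271), 14) [105, 18, 29]
196 (np.int64(258), np.int64(272), 15) [90, 5, 51]
202 (np.int64(258), np.int64(271), 14) [135, 10, 49]
208 (np.int64(258), np.int64(271), 14) [15, 10, 49]
214 (np.int64(258), np.int64(271), 14) [0, 0, 44]
220 (np.int64(258), np.int64(271), 14) [0, 0, 43]
226 (np.int64(258), np.int64(271), 14) [150, 6, 41]
232 None [13, 148, 153]
[([30, 6, 72, 29, 519], array([297.3, 157.9])), ([14, 15, 6, 21, 100], array([251.9, 164.8]))]
foot [549.04926561 235.3059351    8.        ] ring [549.26317384 235.28179709  30.        ] tip [624.75729428 209.1744687   30.        ] ptr bearing -19.076376212659653
tab top [547.01098822 233.57801338 180.        ]
tab top [549.3413802  238.03405685 180.        ]
lens? [701.65610163 117.89851139 105.        ] -37.60588376211944 192.36018351170307
vial -96.82459909395666
```

The arm was still settling in that frame. I'll recapture at rest and repeat the measurement.

Run:
```python
from h import *
o=get_obs();print(o['time'],o['tool_pos'],np.degrees(o['tcp_rot']),abs(o['dq']).max())
c=cam('wrist');im=save('wrist','w6.png')[:,:,::-1].copy();print((cam('wrist')[3]-c[3]).round(2))
h=cv2.cvtColor(im,cv2.COLOR_BGR2HSV)
for r in range(160,240,5):
    x=np.where(h[r,230:300,2]<60)[0]+230; print(r,(x.min(),x.max(),len(x)) if len(x) else None, h[r,(x.min()+x.max())//2 if len(x) else 264].tolist())
m=cv2.inRange(h[120:200,215:360],(18,110,110),(30,255,255));
n,_,st,ce=cv2.connectedComponentsWithStats(m);print([(st[i].tolist(),(ce[i]+[215,120]).round(1)) for i in range(1,n) if st[i,4]>10])
k=cv2.matchTemplate(im,cv2.imread('pics/w5.png')[140:185,240:345],cv2.TM_CCOEFF_NORMED);print(cv2.minMaxLoc(k)[3],'vs (240,140)')
k=cv2.matchTemplate(im,cv2.imread('pics/w5.png')[195:235,445:490],cv2.TM_CCOEFF_NORMED);print(cv2.minMaxLoc(k)[3],'vs (445,195)')
```

```text
11.9 [544.37664183 241.7607295  242.29223743] [1.79965022e+02 1.49638231e-02 6.20073943e+01] 0.02880517676283125
[ 0.22 -0.04 -0.02]
160 None [24, 13, 97]
165 None [104, 24, 223]
170 None [104, 23, 219]
175 (np.int64(256), np.int64(268), 13) [165, 39, 13]
180 (np.int64(256), np.int64(269), 14) [135, 34, 15]
185 (np.int64(256), np.int64(269), 14) [90, 12, 22]
190 (np.int64(256), np.int64(269), 14) [0, 0, 51]
195 (np.int64(256), np.int64(269), 14) [165, 10, 51]
200 (np.int64(256), np.int64(269), 14) [0, 5, 49]
205 (np.int64(256), np.int64(269), 14) [120, 5, 48]
210 (np.int64(256), np.int64(269), 14) [0, 6, 46]
215 (np.int64(256), np.int64(269), 14) [150, 6, 45]
220 (np.int64(256), np.int64(269), 14) [0, 6, 43]
225 (np.int64(257), np.int64(266), 10) [9, 78, 52]
230 None [13, 148, 150]
235 None [13, 147, 151]
[([48, 24, 73, 29, 527], array([295.2, 155.1])), ([32, 32, 6, 20, 92], array([249.9, 162. ]))]
(238, 137) vs (240,140)
(444, 192) vs (445,195)
```

Run:
```python
from h import *
c=cam('wrist');s=cam('scene');t=cam('top')
an=lambda d:np.degrees(np.arctan2(d[1],d[0]))
foot=onplane(c,(260,157),8);ring=onplane(c,(260.5,161),30);tip=onplane(c,(333,150),30)
print('foot',foot,'ring',ring,'tip',tip,an(tip-ring))
print('tab top ends',onplane(c,(263,188),180),onplane(c,(263,225),180))
lens=onplane(c,(461.5,212),105);print('lens',lens,an(lens-ring),np.linalg.norm((lens-ring)[:2]))
print('tri tip w/s/t',tri((c,(333,150)),(s,(325,207.4)),(t,(201,176.4))))
im=cv2.imread('pics/w6.png')[130:240,220:350];tt=cv2.imread('pics/t0.png')[160:220,175:235]
ss=cv2.imread('pics/s0.png')[140:215,290:350]
r=lambda a,h:cv2.resize(a,(int(a.shape[1]*h/a.shape[0]),h),interpolation=cv2.INTER_CUBIC)
cv2.imwrite('pics/m6.png',np.hstack([r(im,260),r(tt,260),r(ss,260)]))
```

```text
foot [548.77858171 238.79556219   8.        ] ring [549.01684461 238.55680111  30.        ] tip [624.27382876 212.39500785  30.        ] -19.16912619476313
tab top ends [555.10697049 250.20698504 180.        ] [542.83279745 226.89356292 180.        ]
lens [701.15997382 120.68480626 105.        ] -37.766523745034604 192.46126605876512
tri tip w/s/t (array([621.16261636, 217.00939644,  40.37092806]), [2.61, 1.51, 3.67])
```

View pics/m6.png

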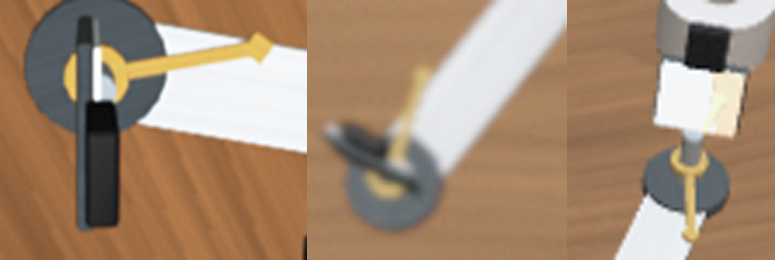

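Wrist view: tab top face centred at (263.6,205), edges parallel to the tool x axis, so yaw 62° suits. The axis is at about (548.7,238.3), and the lens lies 192 mm away against the 190 expected, which fits. The mirror needs to turn about -39°. Going down to grip.

Call:
step_arm(deltas=[4.5, -4, 0, 0, 91.8, 0, 0, -20, 0, 80, 0, 0, -30, 0, 60, 0, 0, -30, 0, 40, 0, 0, -15, 0, 40, 0, 0, 0, 0, 30, 0, 0, 0, 0, 20, 0, 0, 0, 0, 15, 0, 0, 0, 0, 15, 0, 0, 0, 0, 15])

```text
time: 13.2
tool_pos: [549.2, 237.9, 147.1]
tcp_rot: [3.141, -0.0, 1.08]
contact_force: [-0.3, 0.5, -0.5]
grip_width: 15.3
finger_force: 0.0
```

Call:
step_arm(deltas=[0, 0, 0, 0, 10, 0, 0, 0, 0, 8, 0, 0, 0, 0, 6, 0, 0, 0, 0, 4, 0, 0, 0, 0, 3, 0, 0, 0, 0, 3, 0, 0, 0, 0, 3, 0, 0, 0, 0, 3, 0, 0, 0, 0, 3, 0, 0, 0, 0, 3])

```text
time: 14.45
tool_pos: [547.6, 238.7, 146.9]
tcp_rot: [-3.139, 0.0, 1.08]
contact_force: [-5.8, 2.1, 3.5]
grip_width: 9.7
finger_force: 30.0
```

Call:
step_arm(deltas=[-1.2, 0.6, 0, -2, 3, 0, 0, 0, -5, 3, 0, 0, 0, -6, 3, 0, 0, 0, -6, 3, 0, 0, 0, -6, 3, 0, 0, 0, -6, 3, 0, 0, 0, -5, 3, 0, 0, 0, -3, 3, 0, 0, 0, 0, 3, 0, 0, 0, 0, 3])

```text
time: 15.7
tool_pos: [547.2, 239.2, 146.9]
tcp_rot: [-3.14, 0.001, 0.398]
contact_force: [-4.3, 3.0, 2.7]
grip_width: 9.9
finger_force: 30.0
```

Run:
```python
from h import *
o=get_obs();print(o['time'],o['tool_pos'],np.degrees(o['tcp_rot']),o['contact_force'],o['moment'],o['grip_width'],o['finger_force'])
w=save('wrist','w7.png');s=save('scene','s7.png');t=save('top','t7.png')
r=lambda a,h:cv2.resize(a,(int(a.shape[1]*h/a.shape[0]),h),interpolation=cv2.INTER_CUBIC)
cv2.imwrite('pics/m7.png',np.hstack([r(s[120:240,215:365,::-1],400),r(t[115:235,180:270,::-1],400)]))
```

```text
15.7 [547.15496944 239.1791198  146.93174486] [-1.79925490e+02  3.61461181e-02  2.28290171e+01] [-4.29963988  2.9827805   2.69453271] [0.54711738 0.63491956 0.08366166] 9.948877101262731 30.000440776348114
```

View pics/m7.png

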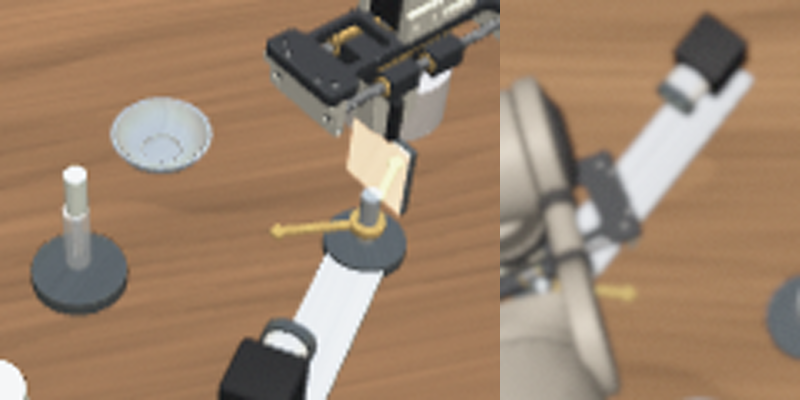

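Scene: the head sits on the vial rim. The brass ring is at crop (368,222) and the pointer tip at (277,232), so the pointer aims towards the vial. Checking that numerically.

Run:
```python
from h import *
s=cam('scene');t=cam('top');k=400/120
S=lambda x,y:(215+(x+.5)/k-.5,120+(y+.5)/k-.5)
an=lambda d:np.degrees(np.arctan2(d[1],d[0]))
ring=onplane(s,S(368,222),30);tip=onplane(s,S(277,232),30);top=onplane(s,S(75,176),125);m=np.array([547.8,238.6])
print(ring,tip,top,'ptr',an(tip-ring),'from m',an(tip[:2]-m),'head from m',an(top[:2]-m),'from ring',an(top-ring))
tt=onplane(t,(180+627/k-.4,115+293/k-.4),30);print('tip top',tt,an(tt[:2]-m))
```

```text
[542.2032601  244.05994016  30.        ] [534.91220524 167.55979958  30.        ] [522.28217298   3.65361932 125.        ] ptr -95.44428600380115 from m -100.28251221904384 head from m -96.19867010913427 from ring -94.73694896039389
tip top [ 538.33087632 -284.2193114    30.        ] -91.03760802048185
```

Call:
step_arm(deltas=[0, 0, 0, 0, 3, 0, 0, 0, 0, 3, 0, 0, 0, 0, 3, 0, 0, 0, 0, 3, 0, 0, 0, 0, 3, 0, 0, 0, 0, 3, 0, 0, 0, 0, 3, 0, 0, 0, 0, 3, 0, 0, 0, 0, 3, 0, 0, 0, 0, 3])

```text
time: 17.1
tool_pos: [547.2, 239.2, 146.9]
tcp_rot: [-3.14, 0.001, 0.398]
contact_force: [-4.1, 2.3, 2.6]
grip_width: 10.0
finger_force: 30.0
```

Run:
```python
from h import *
print(close_job())
```

```text
the job is handed in; nothing more can be done
None
```

The job is handed in at about 17 s; no verdict came back. The dauber stands let go in the vial with its head on the rim, and the gripper holds the mirror's tab at 30 N, turned about 39°, with the pointer measured within about 1° of the dauber's head.

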